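# Run down the wing nut of a hold-down clamp

## Robot

A 6-joint arm with a two-finger parallel gripper is mounted at the origin on a cart in front of the work surface, level with it; the furniture and walls round the work are solid. World frame = base frame: x ahead of the robot, y to its left, z up, the work surface at z = 0. Lengths are in m, angles in rad, forces in N, time in s.
With the tool pointing down it reaches from about 0.4 to 0.825 m from the base axis. Payload 7 kg.
Tool frame: the origin (TCP) lies at the centre of the arm's flange, where the gripper is bolted on; the fingertips stand 178 mm ahead of it and the grasp point (between the pads) lies arm.tcp_to_grasp ahead of it (arm.tcp_to_grasp is the distance from the TCP to the grasp point, in m); z points along the fingers, y is the direction in which the jaws open and shut (so a half turn about z gives the same grasp; the last joint's range is limited). The gripper opens to 88 mm and grips with 3 to 60 N. Pads are 19 mm wide; open, the fingers measure 130 mm over their backs; the gripper's body (78 mm by 193 mm) begins 47 mm behind the grasp point.
Start: joints at [1.631, 0.359, 0.012, 0, -1.224, -0.288], TCP at [0.152, 0.658, 0.405] pointing down, gripper open.
Joint ranges: [-3.07, 3.07], [-1.43, 2.12], [-1.02, 1.25], [-3.03, 1.67], [-3.05, -0], [-3.03, 3.03]. Speed limits (rad/s): [2.39, 2.39, 3.01, 3.14, 3.14, 3.14].

## Interface

Orientations are given as [roll, pitch, yaw] about the fixed x, y, z axes, in that order (R = Rz(yaw) Ry(pitch) Rx(roll)).
In Python, from station import arm gives the robot as it stands.
- The arm moves only by the tool move_arm, never from a script. Its argument "deltas" is a list of rows, each a list of 6 numbers: the shift along the world's x, y, z in mm, then the turn, a rotation vector about the world's x, y, z in degrees. In form: [[tx, ty, tz, ax, ay, az], ...]. A call has exactly 5 rows; each row shifts and turns the commanded pose from where the row before left it; what a row does not reach is not made up. A row lasts 1/12 s, in which the tool goes at most 41.7 mm and 7.16 degrees, less where a joint would pass 70% of its speed; a pose out of reach is approached as far as the arm can. A call with a gripper value outside its range is refused whole. "claw" is the closure in counts, from 0 (fully open) to 255 (shut), set as the call begins (left out, the last holds). The fingers move at their own pace and stop on an object; "squeeze" is the grip in N (left out, the last holds). Time passes only in rows, so rows that do not move let the fingers close, or fill a call up. It gives the time, the measured TCP pose, the force and the opening at its end, in the units of the state.
- arm.get_state(): the state, without advancing time (a new reading comes with each control period).
- arm.grab_frame(name): name is "side" or "top"; returns the picture (480x640x3 uint8, red, green, blue); there is no depth.
- arm.calibration(name): a dict with "intrinsics" (3x3 intrinsics, pixels), "k1" (the pictures are not rectified: a ray, as slopes to the right and down, at radius r is drawn at 1 + k1 r^2 times it, then the intrinsics apply), "T" (4x4, takes a point from camera to world coordinates). Camera axes: x right, y up, looking along -z (the intrinsics and any distortion apply to the point x, -y, -z); pixel columns grow to the right and rows downward; lengths in m; the calibration is good to about 2 mm. A picture is of the moment at which its call begins. calibration takes no time and is no camera call.
- arm.job_done(): hands the job in, once; it reports no verdict.
Trained networks look in the newest picture that a camera, given by its name, has taken for a name from the list of things; names that differ only in an ending like _2 or _b are one class to them, and where a whole thing is asked for, a point or a joint stands for the part that bears it (a point fixed in the world has none). Each returns a list of dicts, best first, with "score" (0 to 1); they miss things now and then, are a little off and sometimes report something else, mostly with a low value. They report only what shows in the picture. A call takes as long as a camera call. They do not tell look-alikes from the thing itself.
- arm.spot_in(thing, camera): "xy" ([column, row] in pixels, amid what is visible of it).
- arm.masks_of(thing, camera): "pixels" (480x640 bool, what is visible of it) and "xy" ([column, row] in pixels, amid what is visible of it).
- arm.spot_point(thing, camera): "xy" ([column, row] in pixels: a listed point, or the origin of a listed thing).
The state is a dict: "t": time; "q": joint angles; "qd": joint speeds; "joint_efforts": joint torques, N m; "eef_pos": TCP position; "ee_rot": TCP orientation; "force": force on the tool from outside, world axes, zero at the start; "moment": the same for the moment, N m; "width": finger opening in m.
Only numpy, scipy, OpenCV 4.12 (cv2) and the standard library are available. Lean on these libraries where they do the work, as an engineer would, in place of code of your own. Each camera call takes 0.05 s, during which the arm holds its last target. There are 200 camera calls.

## Task

A brake pad lies in the clamping fixture under a loose strap. With your fingertips push the wings of the wing nut round clockwise (seen from above), stroke after stroke, until the nut stops turning and the strap is fully down on the pad. Only push: do not pinch or grip the nut, do not disturb the pad, and leave the spare pad, spacer and lock nut beside the fixture where they are.

Things in the scene. Friction and masses are not known exactly. Their poses are not given: they have to be found in the camera images.
- clamp: Clamping fixture, fixed to the worktop: dark steel base plate 100 (x) x 170 (y) x 12 mm high; origin at the centre of its underside, on the axis of an upright threaded stud (12 mm diameter, top 72 mm above the worktop). A steel heel block stands at its -y end, the pad lies at its +y end between ribs 6 mm high. Turned about the vertical by up to 0.4 rad.
- wing_nut (a joint): Turn of the wing nut on the stud, rad; grows clockwise seen from above (tightening). 6.6 is the rigid stop, strap on the pad. It starts between 0.2 and 2.2 (0.7 to 1 turn to go) and stays where it is left; turning takes about 0.045 N m (1.5 N at a wing). One turn lowers nut and strap by 8 mm.
- nut_centre (a point): On the wing nut's axis at half wing height: 65 mm above the worktop at the stop, up to 8.4 mm higher when loose. x axis along one wing, z up. Steel nut: hub 18 to 23 mm across, top 3 mm above this point, stud standing out of it; flange 34 mm across; two opposite flat upright wings, 6 mm thick, out to 46 mm from the axis, from 12 mm below to 12 mm above this point. Strap top 21 mm below it.
- wing_end (a point): Outer end of the wing that lies along the +x axis of nut_centre, 46 mm from the axis, at half the wing's height; the other wing is opposite.
- strap (a joint): Travel down the stud of the aluminium strap, 34 (x) x 140 (y) x 10 mm, that lies over heel block and pad; m, always 0.00127 x the wing nut's joint value; 0.0084 is down on the pad. The strap is guided and does not turn.
- pad: Brake pad to be clamped, 42 x 84 x 12 mm, dark, lying loose on the base plate under the strap's +y end; origin at the centre of its underside.
- spare_pad: Second brake pad, 42 x 84 x 12 mm, loose on the worktop beside the fixture's -y end; origin at the centre of its underside. Leave alone.
- hub_spacer: Round alloy spacer, 38 mm diameter, 30 mm high, loose on the worktop beside the fixture's +y end; origin at the centre of its underside. Leave alone.
- lock_nut: Large hexagon nut, 36 x 41 x 16 mm, loose on the worktop behind the fixture (+x side); origin at the centre of its underside. Leave alone.
Things that resemble listed ones, but are neither listed nor needed, are in the scene too. What is shaped like the clamp but blue or brown is not meant.

How it is judged:
At the end, for the whole second after the job is handed in: The wing nut is run down to within 0.25 rad (14 degrees) of its stop and at rest, the strap is down on the pad (within 0.5 mm), the pad is within 8 mm of where it lay, and the spare pad, spacer and lock nut within 20 mm of where they lay (value of joint wing_nut above 6.35 rad and value of joint strap above 0.0079 m and velocity of joint wing_nut below 0.05 rad/s and distance of pad from where it was at the start of the episode below 0.008 m and distance of each of spare_pad, hub_spacer, lock_nut from where it was at the start of the episode below 0.02 m); the robot touches nothing.
It fails at once if the wing nut is pinched: the fingers press (over 1 N) on both faces of one wing, or on both sides of the hub, at once ((contact force between the fingers and wing_nut_c0 above 1 N and contact force between the fingers and wing_nut_c1 above 1 N) or (contact force between the fingers and wing_nut_c2 above 1 N and contact force between the fingers and wing_nut_c3 above 1 N) or (contact force between the fingers and wing_nut_c5 above 1 N and contact force between the fingers and wing_nut_c6 above 1 N)).
It fails at once if the pad is shifted or lifted by more than 8 mm (distance of pad from where it was at the start of the episode above 0.008 m).
It fails at once if the spare pad, spacer or lock nut is moved or lifted by more than 20 mm (distance of any of spare_pad, hub_spacer, lock_nut from where it was at the start of the episode above 0.02 m).
It also fails if it takes over 72 s, if anything falls off the work surface, if the arm or the gripper's body presses on something with over 40 N, if the wrist force passes 120 N, or if a joint passes its speed limit or range.

## Working session

There is one attempt and no reset: what is moved stays moved. The work goes in short steps, Python scripts to look and compute and a tool call to move; the robot and the scene stay as the last step left them, time stands still between calls to the robot, and variables do not carry over. Pictures are saved under pics/ and viewed, about 8 in all and at most 12, crops included, and the job is handed in when it is done.

Besides the shell and the picture viewer there is one more tool, called after ">>>" in YAML: its name, and indented under it one key for each argument. move_arm: Moves the arm, as the interface text tells. Its arguments: {"type":"object","properties":{"deltas":{"type":"array","items":{"type":"array","items":{"type":"number"}}},"claw":{"type":"number"},"squeeze":{"type":"number"}},"required":["deltas"]}

```bash
mkdir -p pics; ls; cat > h.py <<'E'
import numpy as np, cv2
from station import arm
def proj(name,P):
    c=arm.calibration(name);T=np.array(c["T"]);K=np.array(c["intrinsics"])
    P=np.atleast_2d(P);p=(P-T[:3,3])@T[:3,:3]
    s=np.c_[p[:,0]/-p[:,2],-p[:,1]/-p[:,2]];r2=(s**2).sum(1,keepdims=True);s=s*(1+c["k1"]*r2)
    return np.c_[s,np.ones(len(s))]@K.T[:,:2]
def ray(name,uv):
    c=arm.calibration(name);T=np.array(c["T"]);K=np.array(c["intrinsics"])
    d=(np.linalg.inv(K)@np.array([uv[0],uv[1],1.]))[:2];s=d.copy()
    for _ in range(20): s=d/(1+c["k1"]*(s@s))
    return T[:3,3],T[:3,:3]@np.array([s[0],-s[1],-1])
def onz(name,uv,z):
    o,d=ray(name,uv);return o+d*(z-o[2])/d[2]
def tri(a,uva,b,uvb):
    o1,d1=ray(a,uva);o2,d2=ray(b,uvb)
    t=np.linalg.lstsq(np.c_[d1,-d2],o2-o1,rcond=None)[0]
    p,q=o1+t[0]*d1,o2+t[1]*d2
    return (p+q)/2,np.linalg.norm(p-q)
def shot(name,f=None):
    im=arm.grab_frame(name)[:,:,::-1].copy()
    if f: cv2.imwrite(f,im)
    return im
E
python3 - <<'E'
from h import *
np.set_printoptions(precision=4,suppress=True)
s=arm.get_state();print(s["t"],s["eef_pos"],s["ee_rot"],s["force"],s["width"],arm.tcp_to_grasp)
for n in("side","top"):
    shot(n,f"pics/{n}0.png");print(n,arm.calibration(n)["T"][:3])
    for th in("clamp","nut_centre","wing_end","pad","wing_nut"):
        f=arm.spot_point if th!="wing_nut" else arm.spot_in
        print(th,[(np.round(d["xy"]),round(d["score"],2)) for d in f(th,n)])
E
```

```text
pics
0.0 [0.1524 0.6574 0.4037] [ 3.1399 -0.0002 -0.2278] [-0.719   0.1891 -0.3969] 0.08755661244086099 0.1593
side [[-0.9958  0.0677 -0.0611  0.4625]
 [-0.0898 -0.613   0.785   0.7118]
 [ 0.0157  0.7872  0.6165  0.7812]]
clamp [(array([240., 374.]), 0.81), (array([383., 187.]), 0.81), (array([324., 255.]), 0.66)]
nut_centre [(array([381., 164.]), 0.92), (array([329., 231.]), 0.59)]
wing_end [(array([308., 229.]), 0.8), (array([213., 339.]), 0.77), (array([362., 160.]), 0.66)]
pad [(array([324., 267.]), 0.84)]
wing_nut [(array([241., 350.]), 0.93), (array([330., 237.]), 0.87), (array([326., 265.]), 0.63), (array([380., 168.]), 0.56)]
top [[-0.006   0.994  -0.1091  0.3656]
 [-1.     -0.0065 -0.0038 -0.2077]
 [-0.0045  0.109   0.994   1.5023]]
clamp [(array([335., 243.]), 0.87), (array([448., 284.]), 0.79), (array([210., 196.]), 0.64)]
nut_centre [(array([335., 242.]), 0.78), (array([204., 187.]), 0.7), (array([453., 287.]), 0.55)]
wing_end [(array([340., 221.]), 0.76), (array([208., 171.]), 0.73), (array([462., 265.]), 0.73)]
pad [(array([320., 240.]), 0.57)]
wing_nut [(array([451., 285.]), 0.78), (array([205., 191.]), 0.7), (array([336., 243.]), 0.66)]
```

View pics/side0.png

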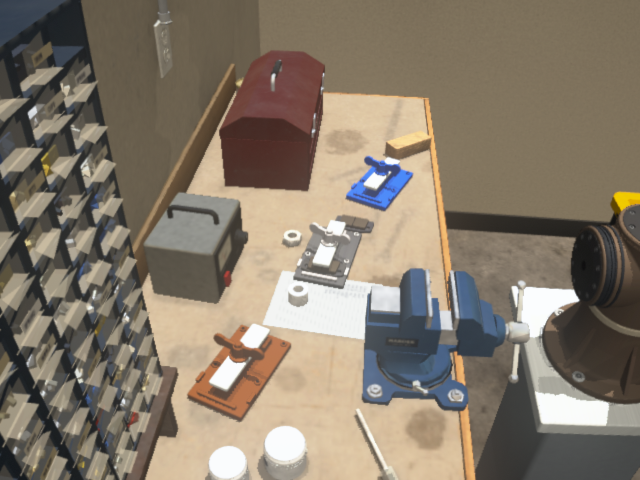

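View pics/top0.png

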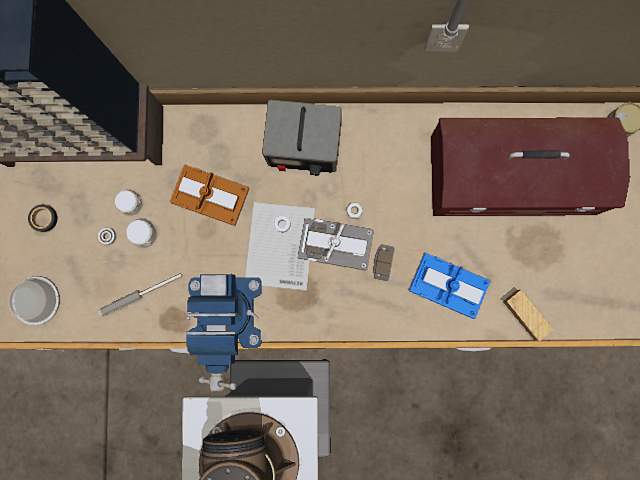

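The true clamp is the dark steel one: side (325,250), top (336,243). The look-alikes are the blue one (side (383,187), top (448,284)) and the brown one (side (240,374), top (205,190)). Next is a close crop and measurement.

```bash
python3 - <<'E'
from h import *
np.set_printoptions(precision=4,suppress=True)
a=cv2.imread("pics/top0.png")[200:290,285:405];b=cv2.imread("pics/side0.png")[205:295,270:390]
cv2.imwrite("pics/crop0.png",np.vstack([cv2.resize(x,None,fx=3.3*1,fy=3.3,interpolation=cv2.INTER_CUBIC) for x in(a,b)]))
print(tri("side",(329,231),"top",(335,242)))
print("stud",tri("side",(324,255),"top",(335,243)))
for p in((340,221),(335,242)):print(onz("top",p,.07))
c=onz("top",(335,242),.07)
for n,cam,uv,z in[("lock","top",(354,210),.008),("spacer","top",(282,224),.03),("spare","top",(384,262),.012),("vise","top",(216,285),.1),("vise corner","top",(262,285),.02),("toolbox","top",(433,210),.1),("blue","top",(412,290),.012),("greybox","top",(340,168),.1)]:print(n,onz(cam,uv,z))
# rectified top view at z=.012 and .07
for z,nm in((.012,'base'),(.07,'nut')):
    g=np.arange(-.1,.1,.0005);X,Y=np.meshgrid(g,g)  # image right = -y, up = +x
    P=np.c_[(c[0]-Y).ravel(),(c[1]-X).ravel(),np.full(X.size,z)]
    m=proj("top",P).reshape(400,400,2).astype(np.float32)
    cv2.imwrite(f"pics/r_{nm}.png",cv2.remap(cv2.imread("pics/top0.png"),m[...,0],m[...,1],cv2.INTER_CUBIC))
cv2.imwrite("pics/crop1.png",np.hstack([cv2.imread("pics/r_base.png"),cv2.imread("pics/r_nut.png")]))
E
```

```text
(array([ 0.5132, -0.204 ,  0.0708]), np.float64(0.0007941853294082146))
stud (array([ 0.5194, -0.2039,  0.0085]), np.float64(0.005293784828987747))
[ 0.5617 -0.2159  0.07  ]
[ 0.5129 -0.204   0.07  ]
lock [ 0.5968 -0.2503  0.008 ]
spacer [ 0.5609 -0.078   0.03  ]
spare [ 0.47   -0.3207  0.012 ]
vise [0.4143 0.064  0.1   ]
vise corner [ 0.4165 -0.03    0.02  ]
toolbox [ 0.5814 -0.4272  0.1   ]
blue [ 0.4027 -0.3865  0.012 ]
greybox [ 0.68   -0.2166  0.1   ]
```

View pics/crop0.png

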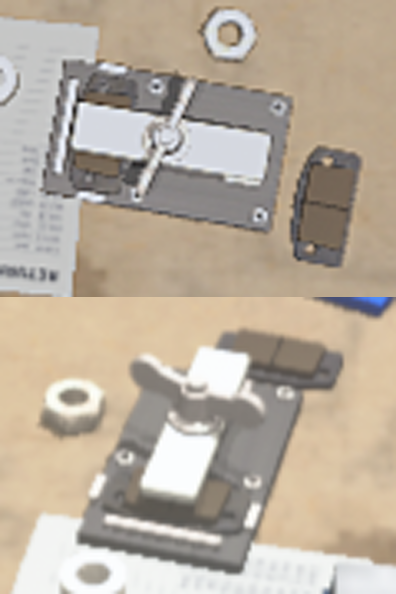

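View pics/crop1.png

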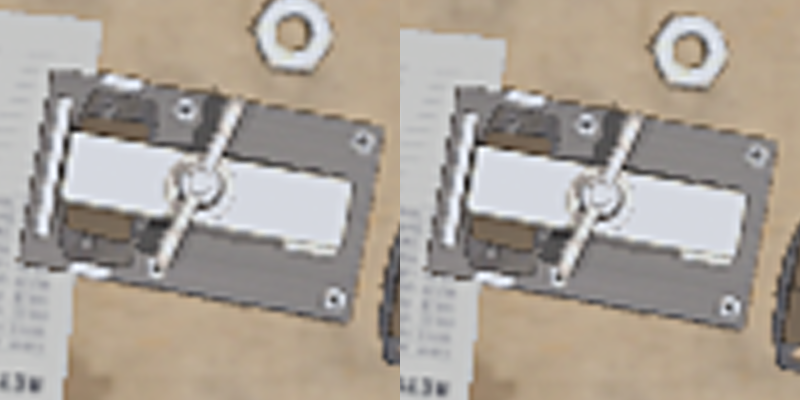

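Nut centre is about (0.515, -0.2045, 0.071), with the wing line at about -24° and the clamp yawed about -9°. The crop confirms the grey fixture, with pad, spare pad and lock nut as described. The plan is to straddle the stud with the fingers about 56 mm apart. Turning the tool clockwise then makes each finger push one face of its own wing.

>>> move_arm:
  deltas:
    - [30,-31,0,0,0,-2.5]
    - [30,-31,0,0,0,-2.5]
    - [30,-31,0,0,0,-2.5]
    - [30,-31,0,0,0,-2.5]
    - [30,-31,0,0,0,-2.5]
  claw: 93

```text
t: 1.02
eef_pos: [0.2982, 0.5063, 0.4049]
ee_rot: [-3.141, 0.0, -0.447]
force: [0.7, 1.4, -0.1]
width: 0.0602
```

>>> move_arm:
  deltas:
    - [30,-31,0,0,0,-2.5]
    - [30,-31,0,0,0,-2.5]
    - [30,-31,0,0,0,-2.5]
    - [30,-31,0,0,0,-2.5]
    - [30,-31,0,0,0,-2.5]

```text
t: 1.43
eef_pos: [0.4432, 0.3564, 0.4051]
ee_rot: [-3.141, 0.0, -0.666]
force: [0.5, 0.3, -0.5]
width: 0.0559
```

>>> move_arm:
  deltas:
    - [4,-37,0,0,0,-2.5]
    - [4,-37,0,0,0,-2.5]
    - [4,-37,0,0,0,-2.5]
    - [4,-37,0,0,0,-2.5]
    - [4,-37,0,0,0,-2.5]

```text
t: 1.85
eef_pos: [0.462, 0.1712, 0.4049]
ee_rot: [-3.141, 0.0, -0.884]
force: [1.0, -0.2, 0.1]
width: 0.0556
```

>>> move_arm:
  deltas:
    - [4,-37,0,0,0,-2.5]
    - [4,-37,0,0,0,-2.5]
    - [4,-37,0,0,0,-2.5]
    - [4,-37,0,0,0,-2.5]
    - [4,-37,0,0,0,-2.5]

```text
t: 2.27
eef_pos: [0.4819, -0.0137, 0.4052]
ee_rot: [-3.14, -0.0, -1.102]
force: [1.5, 0.6, -0.4]
width: 0.0559
```

>>> move_arm:
  deltas:
    - [4,-37,0,0,0,-2.5]
    - [4,-37,0,0,0,-2.5]
    - [4,-37,0,0,0,-2.5]
    - [4,-37,0,0,0,-2.5]
    - [4,-31,0,0,0,-2.5]

```text
t: 2.68
eef_pos: [0.5019, -0.1932, 0.405]
ee_rot: [-3.141, -0.0, -1.321]
force: [0.8, 0.3, 0.1]
width: 0.0557
```

>>> move_arm:
  deltas:
    - [0,0,0,0,0,0]
    - [0,0,0,0,0,0]
    - [0,0,0,0,0,0]
    - [0,0,0,0,0,0]
    - [0,0,0,0,0,0]

```text
t: 3.1
eef_pos: [0.5022, -0.1899, 0.4049]
ee_rot: [-3.141, -0.0, -1.317]
force: [-0.2, 0.2, 1.1]
width: 0.0554
```

```bash
python3 - <<'E'
from h import *
np.set_printoptions(precision=4,suppress=True)
s=arm.get_state();print(s["t"],s["eef_pos"],s["ee_rot"],s["q"],s["force"],s["moment"],s["width"])
im=shot("side","pics/side1.png")
print([(d["xy"],d["score"]) for d in arm.spot_point("nut_centre","side")])
b=im[190:300,250:410];cv2.imwrite("pics/crop2.png",cv2.resize(b,None,fx=4,fy=4,interpolation=cv2.INTER_CUBIC))
E
```

```text
3.1 [ 0.5022 -0.1899  0.4049] [-3.1411 -0.     -1.3169] [ 0.0037  0.1312 -0.292  -0.0001 -1.1472  0.2502] [-0.1561  0.1616  1.0865] [ 0.0959 -0.0327 -0.0714] 0.055435858184391125
[([330.4, 234.1], 0.89), ([381.2, 164.4], 0.83), ([237.5, 343.8], 0.63)]
```

>>> move_arm:
  deltas:
    - [12,-15,0,0,0,0]
    - [0,0,-32,0,0,0]
    - [0,0,-32,0,0,0]
    - [0,0,-32,0,0,0]
    - [0,0,-32,0,0,0]

```text
t: 3.62
eef_pos: [0.5142, -0.2052, 0.2758]
ee_rot: [-3.14, -0.0, -1.317]
force: [0.6, -0.2, -0.0]
width: 0.0556
```

>>> move_arm:
  deltas:
    - [0,0,0,0,0,0]
    - [0,0,0,0,0,0]
    - [0,0,0,0,0,0]
    - [0,0,0,0,0,0]
    - [0,0,0,0,0,0]

```text
t: 4.03
eef_pos: [0.515, -0.2058, 0.2788]
ee_rot: [-3.138, -0.001, -1.318]
force: [-0.4, 0.3, 0.1]
width: 0.0558
```

```bash
python3 - <<'E'
from h import *
np.set_printoptions(precision=4,suppress=True)
s=arm.get_state();print(s["t"],s["eef_pos"],s["ee_rot"],s["q"],s["force"],s["moment"],s["width"])
im=shot("side","pics/side2.png")
b=im[180:290,250:410];cv2.imwrite("pics/crop3.png",cv2.resize(b,None,fx=4.5,fy=4.5,interpolation=cv2.INTER_CUBIC))
e=s["eef_pos"]
print(proj("side",[[e[0],e[1],.071],[e[0],e[1],.075]]))
E
```

```text
4.0333 [ 0.515  -0.2058  0.2788] [-3.1381 -0.0013 -1.3181] [-0.027   0.2777 -0.4222  0.0004 -0.8672  0.2794] [-0.3592  0.2794  0.0937] [ 0.1047  0.024  -0.0129] 0.05582045697967605
[[328.357  230.3279]
 [328.4097 228.709 ]]
```

View pics/crop3.png

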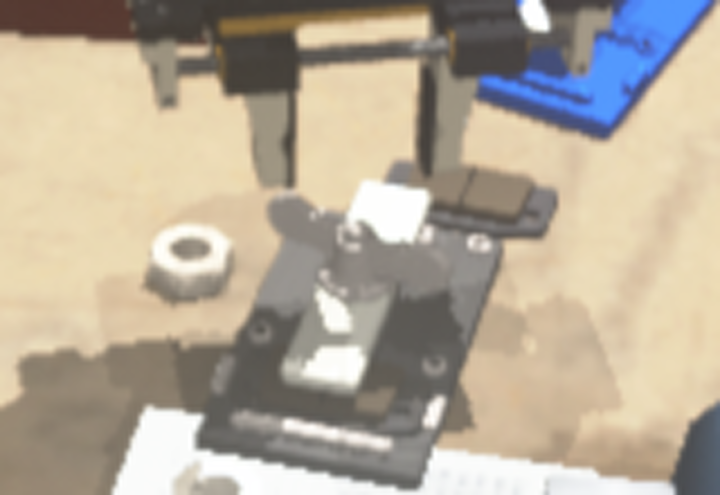

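>>> move_arm:
  deltas:
    - [0,2,-12,0,0,0]
    - [0,0,-12,0,0,0]
    - [0,0,-12,0,0,0]
    - [0,0,0,0,0,0]
    - [0,0,0,0,0,0]

```text
t: 4.5
eef_pos: [0.5143, -0.2039, 0.2411]
ee_rot: [3.142, -0.0, -1.319]
force: [-0.3, -0.7, 0.3]
width: 0.0555
```

>>> move_arm:
  deltas:
    - [0,0,0,0,0,-4]
    - [0,0,0,0,0,-4]
    - [0,0,0,0,0,-4]
    - [0,0,0,0,0,-4]
    - [0,0,0,0,0,-4]

```text
t: 4.92
eef_pos: [0.5147, -0.2041, 0.2422]
ee_rot: [-3.14, -0.0, -1.671]
force: [-0.3, -1.8, -0.4]
width: 0.0554
```

>>> move_arm:
  deltas:
    - [0,0,0,0,0,-4]
    - [0,0,0,0,0,-4]
    - [0,0,0,0,0,-4]
    - [0,0,0,0,0,-4]
    - [0,0,0,0,0,-4]

```text
t: 5.33
eef_pos: [0.5144, -0.2042, 0.2421]
ee_rot: [-3.14, 0.0, -2.02]
force: [-0.5, -1.8, -2.0]
width: 0.0558
```

```bash
cat > st.py <<'E'
from h import *
np.set_printoptions(precision=4,suppress=True)
s=arm.get_state();print(s["t"],s["eef_pos"],s["ee_rot"],s["q"],s["force"],s["moment"],s["width"])
E
python3 st.py; python3 - <<'E'
from h import *
im=shot("side","pics/side3.png")
b=im[180:290,250:410];cv2.imwrite("pics/crop4.png",cv2.resize(b,None,fx=4.5,fy=4.5,interpolation=cv2.INTER_CUBIC))
E
```

```text
5.3333 [ 0.5144 -0.2042  0.2421] [-3.1401  0.0001 -2.02  ] [-0.0238  0.3224 -0.462   0.0008 -0.785  -0.426 ] [-0.5369 -1.7835 -2.0244] [-0.5724  0.186   0.0239] 0.055804333490261926
```

View pics/crop4.png

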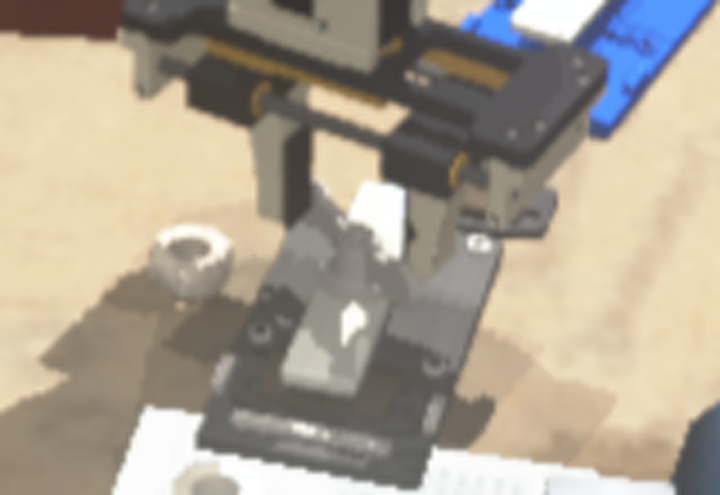

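>>> move_arm:
  deltas:
    - [0,0,0,0,0,-6]
    - [0,0,0,0,0,-6]
    - [0,0,0,0,0,-6]
    - [0,0,0,0,0,-6]
    - [0,0,0,0,0,-6]

```text
t: 5.8
eef_pos: [0.5141, -0.2041, 0.2417]
ee_rot: [-3.141, 0.0, -2.544]
force: [-1.7, -1.0, -1.2]
width: 0.0556
```

>>> move_arm:
  deltas:
    - [0,0,0,0,0,-6]
    - [0,0,0,0,0,-6]
    - [0,0,0,0,0,-6]
    - [0,0,0,0,0,-6]
    - [0,0,0,0,0,-6]

```text
t: 6.22
eef_pos: [0.5139, -0.204, 0.2415]
ee_rot: [3.142, -0.0, -3.067]
force: [-1.5, -0.8, -0.8]
width: 0.0559
```

>>> move_arm:
  deltas:
    - [0,0,0,0,0,-6]
    - [0,0,0,0,0,-6]
    - [0,0,0,0,0,-6]
    - [0,0,0,0,0,-6]
    - [0,0,0,0,0,-6]

```text
t: 6.63
eef_pos: [0.5142, -0.2039, 0.2416]
ee_rot: [3.141, 0.001, 2.692]
force: [-0.3, 0.2, -1.3]
width: 0.0558
```

>>> move_arm:
  deltas:
    - [0,0,0,0,0,-6]
    - [0,0,0,0,0,-6]
    - [0,0,0,0,0,-6]
    - [0,0,0,0,0,-6]
    - [0,0,0,0,0,-6]

```text
t: 7.05
eef_pos: [0.5146, -0.2041, 0.2418]
ee_rot: [3.141, 0.001, 2.169]
force: [0.7, -1.8, -1.2]
width: 0.0557
```

>>> move_arm:
  deltas:
    - [0,0,0,0,0,-6]
    - [0,0,0,0,0,-6]
    - [0,0,0,0,0,-4]
    - [0,0,0,0,0,0]
    - [0,0,0,0,0,0]

```text
t: 7.47
eef_pos: [0.5145, -0.2039, 0.2416]
ee_rot: [3.14, 0.001, 1.896]
force: [-0.7, -0.4, 0.4]
width: 0.0555
```

```bash
python3 st.py
```

```text
7.4667 [ 0.5145 -0.2039  0.2416] [3.1403 0.0006 1.8963] [-0.0235  0.3231 -0.4622  0.0002 -0.784  -2.7928] [-0.6733 -0.4458  0.4151] [-0.1705 -0.1623  0.0393] 0.05549819275716678
```

>>> move_arm:
  deltas:
    - [0,0,0,0,0,6]
    - [0,0,20,0,0,0]
    - [0,0,20,0,0,0]
    - [0,0,0,0,0,6]
    - [0,0,0,0,0,6]

```text
t: 7.88
eef_pos: [0.5149, -0.2038, 0.2827]
ee_rot: [3.139, 0.002, 2.215]
force: [0.2, -0.5, -0.7]
width: 0.0557
```

>>> move_arm:
  deltas:
    - [0,0,0,0,0,7]
    - [0,0,0,0,0,7]
    - [0,0,0,0,0,7]
    - [0,0,0,0,0,7]
    - [0,0,0,0,0,7]

```text
t: 8.3
eef_pos: [0.5144, -0.2038, 0.2813]
ee_rot: [3.141, 0.001, 2.828]
force: [0.5, -0.2, 0.6]
width: 0.0558
```

>>> move_arm:
  deltas:
    - [0,0,0,0,0,7]
    - [0,0,0,0,0,7]
    - [0,0,0,0,0,7]
    - [0,0,0,0,0,7]
    - [0,0,0,0,0,7]

```text
t: 8.72
eef_pos: [0.5144, -0.2038, 0.2812]
ee_rot: [-3.141, 0.001, -2.845]
force: [-0.8, -0.5, 0.8]
width: 0.0554
```

>>> move_arm:
  deltas:
    - [0,0,0,0,0,7]
    - [0,0,0,0,0,7]
    - [0,0,0,0,0,7]
    - [0,0,0,0,0,7]
    - [0,0,0,0,0,7]

```text
t: 9.13
eef_pos: [0.5144, -0.2038, 0.2812]
ee_rot: [-3.141, 0.001, -2.234]
force: [0.2, -0.1, 0.0]
width: 0.0559
```

>>> move_arm:
  deltas:
    - [0,0,0,0,0,7]
    - [0,0,0,0,0,7]
    - [0,0,0,0,0,7]
    - [0,0,0,0,0,7]
    - [0,0,0,0,0,7]

```text
t: 9.55
eef_pos: [0.5144, -0.2038, 0.2813]
ee_rot: [-3.141, 0.0, -1.623]
force: [-0.2, -0.8, 0.6]
width: 0.0556
```

>>> move_arm:
  deltas:
    - [0,0,0,0,0,7]
    - [0,0,0,0,0,7]
    - [0,0,0,0,0,7]
    - [0,0,0,0,0,7]
    - [0,0,0,0,0,0]

```text
t: 9.97
eef_pos: [0.5144, -0.2038, 0.2812]
ee_rot: [-3.141, -0.0, -1.135]
force: [0.7, 0.4, -0.5]
width: 0.0557
```

```bash
python3 st.py; python3 - <<'E'
from h import *
im=shot("side","pics/side4.png")
b=im[180:290,250:410];cv2.imwrite("pics/crop5.png",cv2.resize(b,None,fx=4.5,fy=4.5,interpolation=cv2.INTER_CUBIC))
E
```

```text
9.9667 [ 0.5144 -0.2038  0.2812] [-3.1408 -0.0004 -1.1351] [-0.0232  0.2738 -0.421  -0.     -0.8751  0.4589] [ 0.688   0.3577 -0.5449] [ 0.0713  0.103  -0.054 ] 0.05567732020375865
```

View pics/crop5.png

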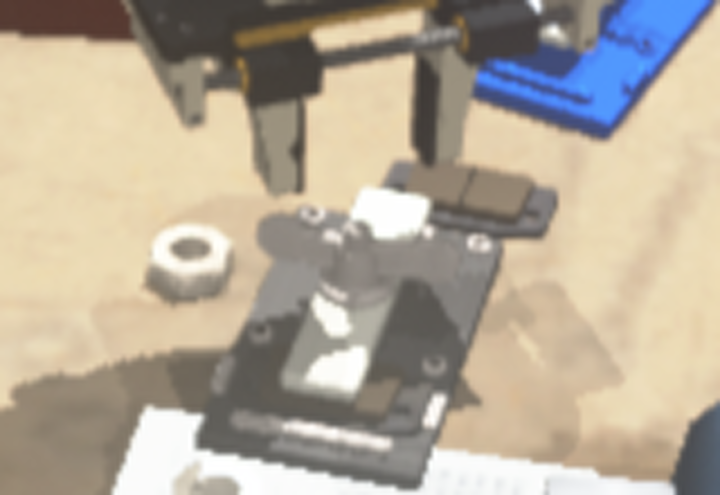

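>>> move_arm:
  deltas:
    - [0,0,-20,0,0,0]
    - [0,0,-20,0,0,0]
    - [0,0,0,0,0,0]
    - [0,0,0,0,0,-6]
    - [0,0,0,0,0,-6]

```text
t: 10.43
eef_pos: [0.5142, -0.204, 0.241]
ee_rot: [3.14, -0.0, -1.36]
force: [-0.4, -1.5, -0.5]
width: 0.0558
```

>>> move_arm:
  deltas:
    - [0,0,0,0,0,-6]
    - [0,0,0,0,0,-6]
    - [0,0,0,0,0,-6]
    - [0,0,0,0,0,-6]
    - [0,0,0,0,0,-6]

```text
t: 10.85
eef_pos: [0.5141, -0.2041, 0.2415]
ee_rot: [3.141, -0.0, -1.884]
force: [-1.0, -2.2, -0.6]
width: 0.0561
```

```bash
python3 st.py
```

```text
10.85 [ 0.5141 -0.2041  0.2415] [ 3.1413 -0.0005 -1.8844] [-0.0237  0.3232 -0.4624  0.0005 -0.7856 -0.2903] [-1.0133 -2.1875 -0.568 ] [-0.5879  0.1841  0.0442] 0.05614140732366937
```

>>> move_arm:
  deltas:
    - [0,0,0,0,0,-4]
    - [0,0,0,0,0,-4]
    - [0,0,0,0,0,-4]
    - [0,0,0,0,0,-4]
    - [0,0,0,0,0,-4]

```text
t: 11.27
eef_pos: [0.5141, -0.2041, 0.2415]
ee_rot: [3.141, -0.001, -2.232]
force: [-1.7, -1.9, -0.5]
width: 0.0556
```

```bash
python3 st.py
```

```text
11.2667 [ 0.5141 -0.2041  0.2415] [ 3.1413 -0.0006 -2.2317] [-0.0236  0.3232 -0.4624  0.0005 -0.7858 -0.6376] [-1.6673 -1.9446 -0.5326] [-0.479   0.3783  0.0673] 0.05561779303000239
```

>>> move_arm:
  deltas:
    - [0,0,0,0,0,-4]
    - [0,0,0,0,0,-4]
    - [0,0,0,0,0,-4]
    - [0,0,0,0,0,-4]
    - [0,0,0,0,0,-4]

```text
t: 11.68
eef_pos: [0.5139, -0.204, 0.2414]
ee_rot: [3.141, -0.001, -2.581]
force: [-1.0, 0.1, -0.7]
width: 0.0557
```

```bash
python3 st.py
```

```text
11.6833 [ 0.5139 -0.204   0.2414] [ 3.1413 -0.0009 -2.5808] [-0.0236  0.3232 -0.4626  0.0003 -0.786  -0.9866] [-0.9639  0.0666 -0.6875] [-0.3177  0.4455  0.0521] 0.055726998023702526
```

Now at about 4.15 rad turned. I'll take smaller steps and check each one.

>>> move_arm:
  deltas:
    - [0,0,0,0,0,-3]
    - [0,0,0,0,0,-3]
    - [0,0,0,0,0,-3]
    - [0,0,0,0,0,-3]
    - [0,0,0,0,0,-3]

```text
t: 12.1
eef_pos: [0.5139, -0.204, 0.2414]
ee_rot: [3.141, -0.001, -2.842]
force: [-1.4, 0.2, -1.2]
width: 0.0557
```

```bash
python3 st.py
```

```text
12.1 [ 0.5139 -0.204   0.2414] [ 3.1414 -0.0009 -2.8419] [-0.0235  0.3231 -0.4626  0.0002 -0.7859 -1.2477] [-1.4462  0.2067 -1.1591] [-0.1077  0.3471 -0.0085] 0.05571102493092269
```

>>> move_arm:
  deltas:
    - [0,0,0,0,0,-3]
    - [0,0,0,0,0,-3]
    - [0,0,0,0,0,-3]
    - [0,0,0,0,0,-3]
    - [0,0,0,0,0,-3]

```text
t: 12.52
eef_pos: [0.514, -0.2039, 0.2414]
ee_rot: [3.142, -0.001, -3.104]
force: [-1.6, 0.5, -1.1]
width: 0.0553
```

```bash
python3 st.py
```

```text
12.5167 [ 0.514  -0.2039  0.2414] [ 3.1416 -0.0006 -3.1036] [-0.0234  0.3232 -0.4625  0.     -0.7858 -1.5094] [-1.5562  0.5194 -1.0672] [0.0137 0.2397 0.0837] 0.05530171789532281
```

>>> move_arm:
  deltas:
    - [0,0,0,0,0,-3]
    - [0,0,0,0,0,-3]
    - [0,0,0,0,0,-3]
    - [0,0,0,0,0,-3]
    - [0,0,0,0,0,-3]

```text
t: 12.93
eef_pos: [0.5141, -0.2039, 0.2415]
ee_rot: [-3.141, -0.0, 2.918]
force: [-0.2, -0.5, -1.3]
width: 0.0559
```

```bash
python3 st.py
```

```text
12.9333 [ 0.5141 -0.2039  0.2415] [-3.1415 -0.0003  2.9179] [-0.0234  0.3232 -0.4624  0.0001 -0.7856 -1.7712] [-0.1618 -0.4832 -1.339 ] [0.0136 0.0671 0.0255] 0.05586087835034003
```

>>> move_arm:
  deltas:
    - [0,0,0,0,0,-3]
    - [0,0,0,0,0,-3]
    - [0,0,0,0,0,-3]
    - [0,0,0,0,0,-3]
    - [0,0,0,0,0,-3]

```text
t: 13.35
eef_pos: [0.5143, -0.2039, 0.2416]
ee_rot: [-3.141, 0.0, 2.656]
force: [-1.1, 0.2, -2.5]
width: 0.0556
```

```bash
python3 st.py
```

```text
13.35 [ 0.5143 -0.2039  0.2416] [-3.1415  0.0001  2.6562] [-0.0234  0.3231 -0.4622  0.0002 -0.7854 -2.033 ] [-1.1007  0.1928 -2.4788] [-0.1401 -0.0944  0.0618] 0.05560231246256521
```

>>> move_arm:
  deltas:
    - [0,0,0,0,0,-3]
    - [0,0,0,0,0,-3]
    - [0,0,0,0,0,-3]
    - [0,0,0,0,0,-3]
    - [0,0,0,0,0,-3]

```text
t: 13.77
eef_pos: [0.5144, -0.204, 0.2416]
ee_rot: [3.142, 0.0, 2.394]
force: [-0.4, -0.8, -1.7]
width: 0.0558
```

```bash
python3 st.py; python3 - <<'E'
from h import *
im=shot("side","pics/side5.png")
b=im[180:290,250:410];cv2.imwrite("pics/crop6.png",cv2.resize(b,None,fx=4.5,fy=4.5,interpolation=cv2.INTER_CUBIC))
E
```

```text
13.7667 [ 0.5144 -0.204   0.2416] [3.1415 0.0005 2.3944] [-0.0235  0.3232 -0.462   0.0004 -0.7852 -2.2948] [-0.4213 -0.8174 -1.674 ] [-0.3649 -0.232   0.0784] 0.05577498971775644
```

View pics/crop6.png

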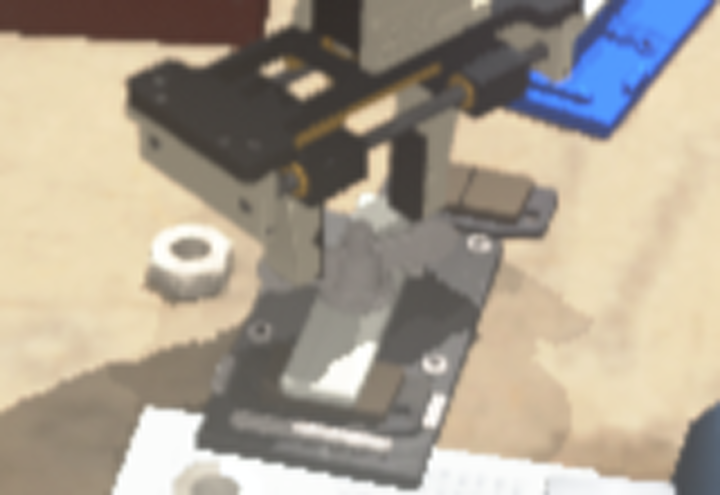

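The fingers still push cleanly on both wings, with no stop yet.

>>> move_arm:
  deltas:
    - [0,0,0,0,0,-3]
    - [0,0,0,0,0,-3]
    - [0,0,0,0,0,-3]
    - [0,0,0,0,0,-3]
    - [0,0,0,0,0,-3]

```text
t: 14.23
eef_pos: [0.5145, -0.2041, 0.2415]
ee_rot: [3.141, 0.001, 2.134]
force: [0.4, -1.7, -1.3]
width: 0.0555
```

```bash
python3 st.py
```

```text
14.2333 [ 0.5145 -0.2041  0.2415] [3.1413 0.0007 2.1344] [-0.0236  0.3233 -0.4621  0.0006 -0.7847 -2.5548] [ 0.4041 -1.7236 -1.2808] [-0.6716 -0.2086  0.0377] 0.05547369700479442
```

>>> move_arm:
  deltas:
    - [0,0,0,0,0,-3]
    - [0,0,0,0,0,-3]
    - [0,0,0,0,0,-3]
    - [0,0,0,0,0,-3]
    - [0,0,0,0,0,-3]

```text
t: 14.65
eef_pos: [0.5145, -0.2041, 0.2415]
ee_rot: [3.141, 0.001, 1.873]
force: [-0.9, -1.4, -1.8]
width: 0.0556
```

```bash
python3 st.py
```

```text
14.65 [ 0.5145 -0.2041  0.2415] [3.1412 0.0006 1.8726] [-0.0236  0.3234 -0.4621  0.0006 -0.7848 -2.8166] [-0.9375 -1.4102 -1.784 ] [-0.7041 -0.2318  0.0423] 0.055620361495887574
```

Near the last joint's range, so I'll lift and go back half a turn.

>>> move_arm:
  deltas:
    - [0,0,0,0,0,6]
    - [0,0,20,0,0,0]
    - [0,0,20,0,0,0]
    - [0,0,0,0,0,6]
    - [0,0,0,0,0,6]

```text
t: 15.07
eef_pos: [0.5149, -0.2039, 0.2831]
ee_rot: [3.139, 0.002, 2.194]
force: [-0.8, 0.3, -0.9]
width: 0.0559
```

>>> move_arm:
  deltas:
    - [0,0,0,0,0,7]
    - [0,0,0,0,0,7]
    - [0,0,0,0,0,7]
    - [0,0,0,0,0,7]
    - [0,0,0,0,0,7]

```text
t: 15.48
eef_pos: [0.5144, -0.2039, 0.2817]
ee_rot: [3.142, 0.001, 2.806]
force: [0.1, 0.1, -0.2]
width: 0.0556
```

>>> move_arm:
  deltas:
    - [0,0,0,0,0,7]
    - [0,0,0,0,0,7]
    - [0,0,0,0,0,7]
    - [0,0,0,0,0,7]
    - [0,0,0,0,0,7]

```text
t: 15.9
eef_pos: [0.5143, -0.2039, 0.2816]
ee_rot: [-3.141, 0.001, -2.866]
force: [-0.3, -0.0, -0.7]
width: 0.0555
```

>>> move_arm:
  deltas:
    - [0,0,0,0,0,7]
    - [0,0,0,0,0,7]
    - [0,0,0,0,0,7]
    - [0,0,0,0,0,7]
    - [0,0,0,0,0,7]

```text
t: 16.32
eef_pos: [0.5144, -0.2039, 0.2817]
ee_rot: [-3.141, 0.0, -2.255]
force: [-0.4, -0.1, -0.6]
width: 0.0561
```

>>> move_arm:
  deltas:
    - [0,0,0,0,0,7]
    - [0,0,0,0,0,7]
    - [0,0,0,0,0,7]
    - [0,0,0,0,0,7]
    - [0,0,0,0,0,7]

```text
t: 16.73
eef_pos: [0.5144, -0.2039, 0.2817]
ee_rot: [-3.141, -0.0, -1.644]
force: [0.1, 0.3, 0.7]
width: 0.0559
```

>>> move_arm:
  deltas:
    - [0,0,0,0,0,7]
    - [0,0,0,0,0,7]
    - [0,0,0,0,0,7]
    - [0,0,0,0,0,7]
    - [0,0,0,0,0,0]

```text
t: 17.15
eef_pos: [0.5144, -0.2039, 0.2816]
ee_rot: [-3.141, -0.0, -1.156]
force: [0.6, -0.2, -0.1]
width: 0.0557
```

```bash
python3 st.py; python3 - <<'E'
from h import *
im=shot("side","pics/side6.png")
for t in("nut_centre","wing_end"):print(t,[(d["xy"],d["score"]) for d in arm.spot_point(t,"side")])
b=im[180:290,250:410];cv2.imwrite("pics/crop7.png",cv2.resize(b,None,fx=4.5,fy=4.5,interpolation=cv2.INTER_CUBIC))
E
```

```text
17.15 [ 0.5144 -0.2039  0.2816] [-3.1409 -0.0005 -1.156 ] [-0.0233  0.2735 -0.4206  0.0002 -0.876   0.438 ] [ 0.5756 -0.1523 -0.0507] [ 0.0261  0.0022 -0.0326] 0.05571857509126312
nut_centre [([236.5, 346.0], 0.91), ([331.2, 234.4], 0.82), ([380.0, 163.2], 0.49)]
wing_end [([304.4, 232.3], 0.87)]
```

View pics/crop7.png

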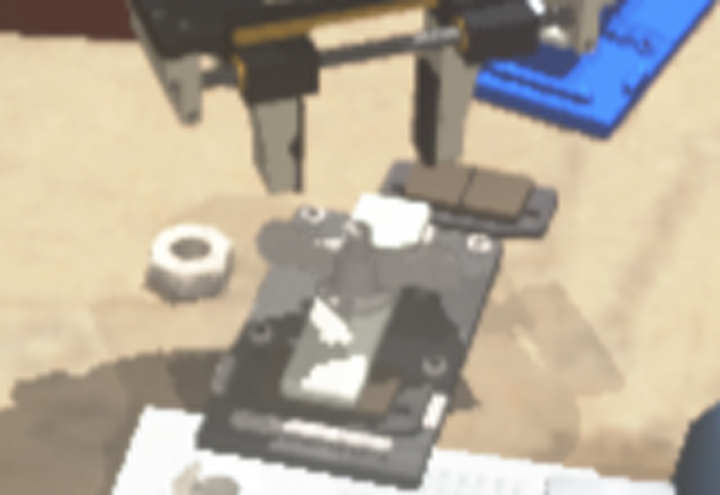

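>>> move_arm:
  deltas:
    - [0,0,-20,0,0,0]
    - [0,0,-20,0,0,0]
    - [0,0,0,0,0,0]
    - [0,0,0,0,0,-3]
    - [0,0,0,0,0,-3]

```text
t: 17.72
eef_pos: [0.5143, -0.204, 0.2411]
ee_rot: [3.141, -0.0, -1.271]
force: [-0.4, -2.9, -0.6]
width: 0.056
```

>>> move_arm:
  deltas:
    - [0,0,0,0,0,-2]
    - [0,0,0,0,0,-2]
    - [0,0,0,0,0,-2]
    - [0,0,0,0,0,-2]
    - [0,0,0,0,0,0]

```text
t: 18.13
eef_pos: [0.5143, -0.2041, 0.2415]
ee_rot: [3.142, -0.0, -1.409]
force: [-0.6, -1.9, -1.4]
width: 0.0556
```

```bash
python3 st.py
```

```text
18.1333 [ 0.5143 -0.2041  0.2415] [ 3.1415 -0.0004 -1.4095] [-0.0236  0.3233 -0.4622  0.0005 -0.7852  0.1846] [-0.5922 -1.8504 -1.3932] [-0.3486  0.0686  0.0714] 0.055587415625935055
```

>>> move_arm:
  deltas:
    - [0,0,0,0,0,-2]
    - [0,0,0,0,0,-2]
    - [0,0,0,0,0,-2]
    - [0,0,0,0,0,-2]
    - [0,0,0,0,0,0]

```text
t: 18.55
eef_pos: [0.5143, -0.204, 0.2413]
ee_rot: [-3.141, -0.0, -1.547]
force: [0.1, -0.7, -0.4]
width: 0.0557
```

```bash
python3 st.py
```

```text
18.55 [ 0.5143 -0.204   0.2413] [-3.1414 -0.0003 -1.5473] [-0.0235  0.3235 -0.4625  0.0004 -0.7846  0.0468] [ 0.0929 -0.7114 -0.3611] [-0.3431  0.0307  0.041 ] 0.055654838063371424
```

>>> move_arm:
  deltas:
    - [0,0,0,0,0,-2]
    - [0,0,0,0,0,-2]
    - [0,0,0,0,0,-2]
    - [0,0,0,0,0,-2]
    - [0,0,0,0,0,0]

```text
t: 18.97
eef_pos: [0.5142, -0.2044, 0.2411]
ee_rot: [3.141, -0.001, -1.685]
force: [0.3, -5.9, -1.6]
width: 0.0559
```

```bash
python3 st.py
```

```text
18.9667 [ 0.5142 -0.2044  0.2411] [ 3.1411 -0.0012 -1.6847] [-0.0239  0.3239 -0.463   0.0017 -0.7845 -0.0912] [ 0.2952 -5.9435 -1.6213] [-1.8461  0.1653  0.7203] 0.05592689222794498
```

The moment jumped from 0.04 to 0.72 N m, so the nut is at its stop. One small confirming push.

>>> move_arm:
  deltas:
    - [0,0,0,0,0,-1]
    - [0,0,0,0,0,-1]
    - [0,0,0,0,0,0]
    - [0,0,0,0,0,0]
    - [0,0,0,0,0,0]

```text
t: 19.38
eef_pos: [0.5142, -0.2044, 0.2411]
ee_rot: [3.141, -0.002, -1.716]
force: [-0.2, -4.6, -2.0]
width: 0.0559
```

```bash
python3 st.py
```

```text
19.3833 [ 0.5142 -0.2044  0.2411] [ 3.1408 -0.0017 -1.7156] [-0.0237  0.324  -0.4631  0.0023 -0.7846 -0.1228] [-0.1874 -4.6444 -1.9711] [-1.9647  0.2524  1.5975] 0.05586831273401052
```

Rigid stop confirmed (1.6 N m). Backing off and lifting clear.

>>> move_arm:
  deltas:
    - [0,0,0,0,0,4]
    - [0,0,0,0,0,5]
    - [0,0,0,0,0,5]
    - [0,0,0,0,0,0]
    - [0,0,15,0,0,0]

```text
t: 19.8
eef_pos: [0.5133, -0.2037, 0.2538]
ee_rot: [3.138, 0.001, -1.478]
force: [-1.0, -0.3, -0.6]
width: 0.0555
```

>>> move_arm:
  deltas:
    - [0,0,30,0,0,0]
    - [0,0,35,0,0,0]
    - [0,0,35,0,0,0]
    - [0,0,35,0,0,0]
    - [0,0,35,0,0,0]

```text
t: 20.22
eef_pos: [0.5138, -0.2038, 0.428]
ee_rot: [-3.141, -0.0, -1.478]
force: [1.0, -0.2, -0.6]
width: 0.0561
```

>>> move_arm:
  deltas:
    - [-10,35,0,0,0,0]
    - [-10,35,0,0,0,0]
    - [-10,35,0,0,0,0]
    - [-10,35,0,0,0,0]
    - [0,0,0,0,0,0]

```text
t: 20.63
eef_pos: [0.4726, -0.0601, 0.4266]
ee_rot: [-3.14, 0.001, -1.475]
force: [-0.1, -0.4, -0.9]
width: 0.0555
```

>>> move_arm:
  deltas:
    - [0,35,0,0,0,0]
    - [0,35,0,0,0,0]
    - [0,0,0,0,0,0]
    - [0,0,0,0,0,0]
    - [0,0,0,0,0,0]

```text
t: 21.05
eef_pos: [0.4741, 0.0062, 0.4259]
ee_rot: [-3.141, 0.0, -1.476]
force: [-0.1, -0.4, -0.2]
width: 0.0556
```

```bash
python3 st.py; python3 - <<'E'
from h import *
np.set_printoptions(precision=4,suppress=True)
im=shot("side","pics/side7.png");it=shot("top","pics/top7.png");r={}
for n in("side","top"):print(n,[(d["xy"],round(d["score"],2)) for d in arm.spot_point("nut_centre",n)])
b=[cv2.resize(i,None,fx=f,fy=f,interpolation=cv2.INTER_CUBIC) for f,i in((4,im[195:295,260:380]),(2.4,it[195:285,280:405]),(2.4,cv2.imread("pics/top0.png")[195:285,280:405]))]
r=np.vstack(b[1:]);h=max(r.shape[0],400)
p=lambda x:cv2.copyMakeBorder(x,0,h-x.shape[0],0,0,cv2.BORDER_CONSTANT)
cv2.imwrite("pics/crop8.png",np.hstack([p(b[0]),p(r)]))
E
```

```text
21.05 [0.4741 0.0062 0.4259] [-3.1414  0.     -1.4759] [ 0.4296  0.0068 -0.3792  0.     -1.1847 -0.3347] [-0.1444 -0.4223 -0.2095] [0.0077 0.0374 0.0402] 0.055590064249436175
side [([328.2, 234.4], 0.79), ([237.9, 346.1], 0.63)]
top [([335.8, 241.1], 0.71), ([454.0, 287.7], 0.58), ([203.0, 188.5], 0.5)]
```

View pics/crop8.png

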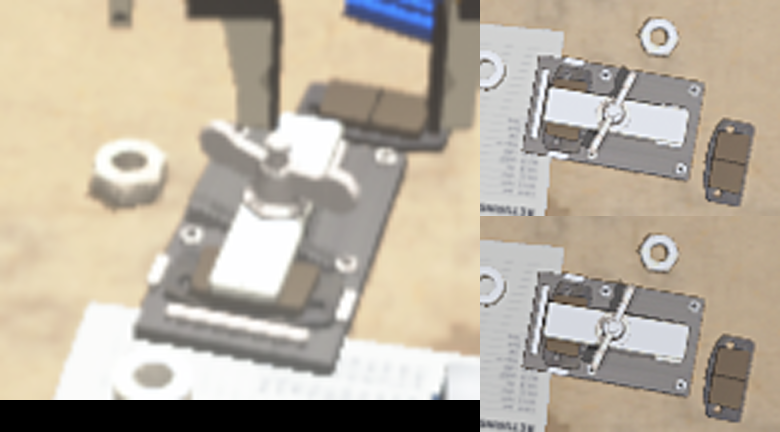

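Stud and strap end now show the nut low, with the strap resting on the pad. The pad, spare pad, spacer and lock nut sit as in the first picture, and the arm is clear.

```bash
python3 -c "
from station import arm
print(arm.job_done())"
```

```text
the job is handed in; nothing more can be done
None
```

I ran the wing nut on the dark steel clamp down to its stop and handed the job in at about 21 s of the 72 s allowed. I used three clockwise strokes. The fingers straddled the nut about 56 mm apart, so each one pushed only one face of its own wing.

- **Stop:** at the end the moment about the vertical rose from about 0.04 to 1.6 N m. The nut had turned about 6.3–6.4 rad in all, which agrees with the wings lying at nearly the same angle as at the start, one full turn on.
- **Scene:** the last pictures show the strap down on the pad. The pad, spare pad, spacer and lock nut look unmoved, though I judged this by eye from the crops and did not measure it. The arm was clear of everything.
- **Disagreement:** my first height estimate suggested only about 4.6 rad to go, which was too low. The height reading was off by about 2 mm, so I went by the measured stop instead.

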